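# Set the flow ring of a beer line and lock it

### The job

On the flow regulator whose lever ends in a round ball, gently push the lever around until the ring's pointer stands at the single long mark of its scale. Then press the lock pin in the middle of that ring all the way down and let it come back up, with the pointer still at the long mark. Only push with the fingers: do not lift, carry or shift anything else, and leave the other regulator as it is.

Things in the scene. Friction and masses are not known exactly. Their poses are not given: they have to be found in the camera images.
- regulator: Regulator to set, fixed to the counter: dark steel housing (foot 128 mm across) under a 176 mm aluminium scale plate (top 56 mm above the counter) with a brass ring on it. Two such regulators stand about 0.38 m apart, left and right, in either order. Origin: on the turning axis at counter height; z up. A brass pipe stub below the plate leaves along +x, reaching 87 mm out.
- flow_ring: Brass ring to set, 92 mm across, 60 to 74 mm above the counter. Origin: turning axis, counter height. Pointer along its +x, lever along its -x. Turns 1.1 rad either way from where its x is the regulator's; stiff (2 N at the ball), stays where left. At the start its pointer is 0.5 to 1.7 rad clockwise of the long mark seen from above, so it must turn counter-clockwise.
- lever_ball (a point): Centre of the black ball, 28 mm across, on top of the lever: 105 mm from the turning axis, 98 mm above the counter (ball top 112 mm). Below it a 12 mm post down to the 12 mm wide lever arm, whose top is 71 mm above the counter. Outside 98 mm from the axis there is nothing beneath the lever arm (underside 63 mm above the counter).
- pointer_tip (a point): Tip of the ring's pointer, 5 mm wide, 72 mm from the turning axis and 65 mm above the counter, opposite the lever.
- long_mark (a point): Long mark of this regulator's scale: black rib 6 mm wide, 56 to 96 mm from the axis; it alone juts past the plate's edge. This point: on its centre line, 72 mm from the turning axis, 59 mm above the counter. Short ribs (11 mm long) lie beside it, three each way, 0.28 rad apart. When set, the pointer tip is over this point.
- lock_top (a point): Centre of the top of the lock pin, an upright steel pin 30 mm across in the middle of the ring, on the turning axis; top 92 mm above the counter, 18 mm above the ring.
- lock_pin (a joint): Lock pin travel: 0 up, 0.006 m fully pressed down; sprung, 1 N at first and 5 N at the bottom; springs back up.
- other_regulator: The other regulator, to be left alone: the same, but its lever ends in an upright flat blade 40 mm long, 8 mm thick, up to 111 mm above the counter. Origin on its axis at counter height.
- other_lever (a point): Top middle of the other regulator's blade, 95 mm from its axis.
- other_lock (a joint): The other regulator's lock pin: 0 up, 0.006 m pressed. To be left alone.
- mug_a: White ceramic mug, 84 mm across, 125 mm high; origin centre of underside.
- mug_b: White ceramic mug, 84 mm across, 125 mm high; origin centre of underside.
- bung: Wooden bung, 52 mm across, 45 mm high, between the regulators; origin centre of underside.
- coasters: Round cork coaster pad, 90 mm across, 12 mm high; origin centre of underside.
- spanner: Steel spanner lying flat, about 180 mm long.
- spare_tap: Spare brass keg tap, about 110 mm long, 61 mm high; origin under its middle.
- bottle: Amber glass jar, 60 mm across, 100 mm high; origin centre of underside.

How it is judged (in metres and radians):
On the way, in this order (a step that is already met when the one before it is completed fails the run):
1. the pointer stands at the long mark (within 5 mm) (horizontal distance between pointer_tip and long_mark below 0.005 m), for 0.3 s.
2. the lock pin is pressed down (more than 4.5 of 6 mm) with the pointer at the long mark (value of joint lock_pin above 0.0045 m and horizontal distance between pointer_tip and long_mark below 0.005 m), for 0.1 s.
At the end, for the whole second after the job is handed in: The pointer tip is within 5 mm of the middle of the long mark (horizontally), the ring is at rest, and the lock pin is back up (within 1.5 mm) (horizontal distance between pointer_tip and long_mark below 0.005 m and value of joint lock_pin below 0.0015 m and angular speed of flow_ring below 0.05 rad/s); the robot touches nothing.
It fails at once if the lock pin is pressed (over 3 mm) while the pointer is more than 7 mm off the long mark (value of joint lock_pin above 0.003 m and horizontal distance between pointer_tip and long_mark above 0.007 m).
It fails at once if the ring or its lever is gripped or forced (over 25 N from the fingers) (contact force between the fingers and flow_ring above 25 N).
It fails at once if the other regulator's lever is moved (over 8 mm) or its lock pin pressed (distance of other_lever from where it was at the start of the episode above 0.008 m or value of joint other_lock above 0.003 m).
It fails at once if something standing about is shifted or lifted (over 15 mm) (distance of any of mug_a, mug_b, bung, coasters, spanner, spare_tap, bottle from where it was at the start of the episode above 0.015 m).
It also fails if it takes over 54 s, if anything falls off the work surface, if the arm or the gripper's body presses on something with over 40 N, if the wrist force passes 120 N, or if a joint passes its speed limit or range.

### The arm

A 6-joint arm with a two-finger parallel gripper is mounted at the origin on the work surface. World frame = base frame: x ahead of the robot, y to its left, z up, the work surface at z = 0. Lengths are in mm, angles in rad, forces in N, time in s.
With the tool pointing down it reaches from about 350 to 775 mm from the base axis. Payload 7.3 kg.
Tool frame: the origin (TCP) lies midway between the tips of the shut fingers; the grasp point (between the pads) lies 19 mm behind it; z points along the fingers, y is the direction in which the jaws open and shut (so a half turn about z gives the same grasp; the last joint's range is limited). The gripper opens to 92 mm and grips with 3 to 60 N. Pads are 19 mm wide; open, the fingers measure 130 mm over their backs; the gripper's body (75 mm by 190 mm) begins 47 mm behind the grasp point.
Start: joints at [-1.461, 0.342, 1.524, -0, 1.275, -0.146], TCP at [132.857, -507.931, 226.741] pointing down, gripper open.
Joint ranges: [-2.53, 2.53], [-0.77, 2.02], [0.04, 2.7], [-1, 4.14], [0.28, 2.66], [-3.11, 3.11]. Speed limits (rad/s): [2.57, 2.57, 3.14, 3.14, 3.14, 3.14].

### API

Orientations are given as [roll, pitch, yaw] about the fixed x, y, z axes, in that order (R = Rz(yaw) Ry(pitch) Rx(roll)).
In Python, from plant import sensors, imaging, ticket gives the robot as it stands. The module is installed in compiled form; this text tells all that it offers.
- The arm moves only by the tool arm_command, never from a script. Its argument "increments" is one flat list of numbers, 5 for each row, row after row: the closure, from 0 (fully open) to 1 (shut), then the shift along the tool's x, y, z in mm, then the turn about the tool's z in degrees. In form: [hand, dx, dy, dz, spin, hand, dx, dy, dz, spin, ...]. A call has 1 to 20 rows; each row is the pose to reach, as a shift and turn from the pose commanded when the call began, along the tool's axes at that moment; what a row does not reach only later rows make up. A row lasts 1/8 s, in which the tool goes at most 62.5 mm and 10.7 degrees, less where a joint would pass 70% of its speed; a pose out of reach is approached as far as the arm can. A call with a gripper value outside its range is refused whole. The fingers move at their own pace and stop on an object; the grip force is fixed at half the most. Time passes only in rows, so rows that repeat a pose let the fingers close. It gives the time, the measured TCP pose, the force and the opening at its end, in the units of the state.
- sensors.get_obs(): the state, without advancing time (a new reading comes with each control period).
- imaging.capture(name): name is "scene" or "side" or "wrist"; returns the picture (480x640x3 uint8, blue, green, red); there is no depth.
- imaging.calibration(name): a dict with "fx", "fy", "cx", "cy" (pixels), "D" ([k1, k2, p1, p2, k3] as OpenCV has them; the pictures are not rectified), "world_to_cam" (4x4, takes a point from world to camera coordinates); the wrist camera has in their place "hand_eye" (4x4, takes a point from camera to tool coordinates, whose origin is the TCP and whose axes are the flange's). Camera axes: x right, y down, z forward; pixel columns grow to the right and rows downward; lengths in mm; the calibration is good to about 2 mm. A picture is of the moment at which its call begins: read the wrist's pose just before it. calibration takes no time and is no camera call.
- ticket.close_job(): hands the job in, once; it reports no verdict.
The state is a dict: "time": time; "joint_positions": joint angles; "dq": joint speeds; "tau": joint torques, N m; "tool_pos": TCP position; "tcp_rot": TCP orientation; "contact_force": force on the tool from outside, world axes, zero at the start; "moment": the same for the moment, N m; "grip_width": finger opening in mm.
Only numpy, scipy, OpenCV 4.12 (cv2) and the standard library are available. Lean on these libraries where they do the work, as an engineer would, in place of code of your own. Each camera call takes 0.05 s, during which the arm holds its last target. There are 200 camera calls.

## Working session

There is one attempt and no reset: what is moved stays moved. The work goes in short steps, Python scripts to look and compute and a tool call to move; the robot and the scene stay as the last step left them, time stands still between calls to the robot, and variables do not carry over. Pictures are saved under pics/ and viewed, about 8 in all and at most 12, crops included, and the job is handed in when it is done.

Besides the shell and the picture viewer there is one more tool, called after "Call:" in YAML: its name, and indented under it one key for each argument. arm_command: Moves the arm, as the interface text tells. Its arguments: {"type":"object","properties":{"increments":{"type":"array","items":{"type":"number"}}},"required":["increments"]}

```bash
mkdir -p pics; python3 - <<'E'
from plant import sensors, imaging
import cv2
o=sensors.get_obs();print(o)
for n in("scene","side"):
    cv2.imwrite(f"pics/{n}0.png",imaging.capture(n)); c=imaging.calibration(n); print(n,c)
print(imaging.calibration("wrist"))
E
```

```text
{'time': 0.0, 'joint_positions': array([-1.46098973e+00,  3.42706501e-01,  1.52503289e+00, -8.41589040e-06,
        1.27540096e+00, -1.46021189e-01]), 'dq': array([-0.00167922, -0.0009667 ,  0.00224714,  0.00012467, -0.00234731,
       -0.00195782]), 'tau': array([-7.76026391e-04, -4.31246281e+01, -2.44222373e+01,  7.17707165e-02,
        5.58627828e-02, -9.20887464e-05]), 'tool_pos': array([ 132.81150254, -507.49317182,  226.04784607]), 'tcp_rot': array([-3.14006025e+00, -2.17233247e-04,  2.55830079e-01]), 'contact_force': array([0.00586288, 0.85068018, 0.62058625]), 'moment': array([-0.01197758,  0.00773613,  0.00447259]), 'grip_width': 91.915778431113}
scene {'fx': 480.509829935751, 'fy': 480.509829935751, 'cx': 316.89890677527444, 'cy': 235.4750649908172, 'D': array([0.00132577, 0.        , 0.        , 0.        , 0.        ]), 'world_to_cam': array([[-6.45332088e-01,  7.63889552e-01, -4.38738368e-03,
         3.97477179e+02],
       [ 6.51103904e-01,  5.47029168e-01, -5.26139521e-01,
        -2.87974173e+02],
       [-3.99512456e-01, -3.42391359e-01, -8.50386944e-01,
         1.
[... 475 characters left out ...]
[ 6.90595840e-02,  7.88572782e-01, -6.11051341e-01,
         1.00169434e+03],
       [ 0.00000000e+00,  0.00000000e+00,  0.00000000e+00,
         1.00000000e+00]])}
{'fx': 429.16180171561086, 'fy': 429.16180171561086, 'cx': 325.94260986281324, 'cy': 246.765539271024, 'D': array([-0.02240987,  0.        ,  0.        ,  0.        ,  0.        ]), 'hand_eye': array([[-7.00527110e-04, -9.66103652e-01, -2.58153527e-01,
         6.82668663e+01],
       [ 9.99999360e-01, -9.06228033e-04,  6.77827467e-04,
        -6.20210371e-01],
       [-8.88797555e-04, -2.58152887e-01,  9.66103668e-01,
        -1.57522493e+02],
       [ 0.00000000e+00,  0.00000000e+00,  0.00000000e+00,
         1.00000000e+00]])}
```

View pics/scene0.png

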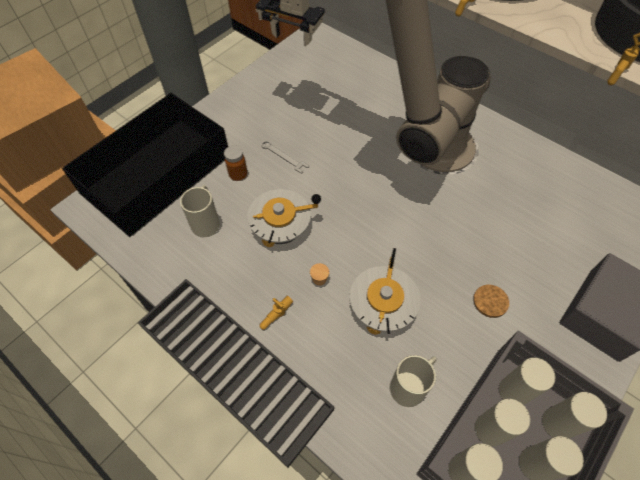

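View pics/side0.png

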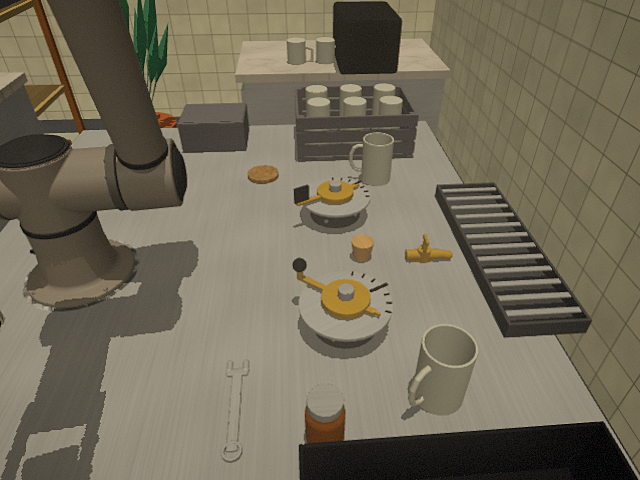

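Scene view: ball regulator at left, lock pin ≈(279,208), ball ≈(316,199). Side view: lock top ≈(346,288), ball ≈(300,265), pointer tip ≈(378,315), long mark ≈(378,288). The other regulator's blade is at scene (393,255).

```bash
cat > h.py <<'E'
import numpy as np, cv2
from scipy.spatial.transform import Rotation as R
from plant import sensors, imaging
def cam(name,obs=None):
    c=imaging.calibration(name); K=np.array([[c['fx'],0,c['cx']],[0,c['fy'],c['cy']],[0,0,1]])
    if name=='wrist':
        T=np.eye(4); T[:3,:3]=R.from_euler('xyz',obs['tcp_rot']).as_matrix(); T[:3,3]=obs['tool_pos']
        M=T@c['hand_eye']
    else: M=np.linalg.inv(c['world_to_cam'])
    return K,c['D'],M
def atz(C,uv,z):
    K,D,M=C; p=cv2.undistortPoints(np.array([[uv]],float),K,D)[0,0]
    d=M[:3,:3]@[p[0],p[1],1]; o=M[:3,3]; return (o+d*(z-o[2])/d[2])
def proj(C,P):
    K,D,M=C; W=np.linalg.inv(M)
    return cv2.projectPoints(np.array(P,float).reshape(-1,3),cv2.Rodrigues(W[:3,:3])[0],W[:3,3],K,D)[0][:,0]
E
python3 - <<'E'
from h import *
S,D=cam('scene'),cam('side')
for n,a,b,z in [('lock',(279,208),(346,288),92),('ball',(316,199),(300,265),98),('ptr',(256,216),(378,315),65),('mark',None,(378,288),59),('blade',(393,250),(302,186),111),('olock',(387,292),(335,182),92),('bung',(319,268),(362,240),45),('jar',(234,152),(325,395),100),('mug',(196,196),(447,345),125)]:
    print(n,*(atz(C,p,z).round(0) if p else '' for C,p in((S,a),(D,b))))
E
```

```text
lock [ 557. -184.   92.] [ 554. -191.   92.]
ball [ 473. -124.   98.] [ 472. -128.   98.]
ptr [ 604. -228.   65.] [ 607. -237.   65.]
mark  [ 620. -162.   59.]
blade [476. 133. 111.] [486. 139. 111.]
olock [571. 186.  92.] [568. 183.  92.]
bung [608.   1.  45.] [613.   7.  45.]
jar [ 498. -414.  100.] [ 499. -413.  100.]
mug [ 686. -362.  125.] [ 687. -359.  125.]
```

Call:
arm_command:
  increments: [1,54,-25,0,0,1,108,-51,0,0,1,161,-76,0,0,1,215,-102,0,0,1,268,-127,0,0,1,322,-152,0,0,1,376,-178,0,0,1,429,-203,0,0,1,429,-203,0,0,1,429,-203,0,0,1,429,-203,0,0]

```text
time: 1.48
tool_pos: [495.7, -203.9, 226.6]
tcp_rot: [-3.142, 0.001, 0.254]
contact_force: [0.2, -0.3, -0.8]
grip_width: 0.5
```

```bash
python3 - <<'E'
from h import *
o=sensors.get_obs(); im=imaging.capture('wrist'); cv2.imwrite('pics/w1.png',im); np.save('w1.npy',np.r_[o['tool_pos'],o['tcp_rot']])
print(o['time'],o['tool_pos'],o['tcp_rot'],o['grip_width'])
E
```

```text
1.475 [ 495.66751041 -203.89065708  226.63129807] [-3.14150260e+00  5.26190969e-04  2.54099309e-01] 0.5161370295877985
```

View pics/w1.png

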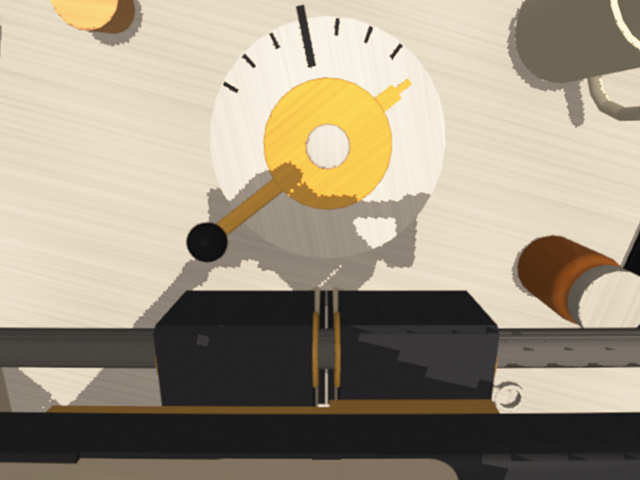

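Wrist view: lock top (328,146), ball (207,242), pointer tip (408,83), long mark from (301,7) to (312,66), all clear. Nothing stands in the ball's path.

```bash
python3 - <<'E'
from h import *
s=np.load('w1.npy'); C=cam('wrist',dict(tool_pos=s[:3],tcp_rot=s[3:]))
ax=atz(C,(328,146),92)[:2]; ring=atz(C,(328,144),74)[:2]
ball=atz(C,(207,242),98)[:2]; p=atz(C,(408,83),66)[:2]; m1=atz(C,(301,7),60)[:2]; m2=atz(C,(312,66),60)[:2]
pol=lambda v:(np.linalg.norm(v).round(1),np.arctan2(v[1],v[0]).round(3))
print(ax,ring,ball,pol(ball-ax),pol(p-ax),pol(m1-ax),pol(m2-ax),pol(m1-m2))
m=np.arctan2(*(m1-m2)[::-1]); m=pol((m1+m2)/2-ax)[1]
E
```

```text
[ 553.37451592 -189.92409286] [ 554.19352194 -189.8120964 ] [ 470.31711816 -125.34248043] (np.float64(105.2), np.float64(2.481)) (np.float64(70.2), np.float64(-0.671)) (np.float64(93.9), np.float64(0.451)) (np.float64(55.3), np.float64(0.457)) (np.float64(38.6), np.float64(0.442))
```

Call:
arm_command:
  increments: [1,10,-25,0,10,1,20,-50,0,20,1,30,-75,0,30,1,40,-100,0,40,1,47,-122,0,50,1,47,-122,30,52,1,47,-122,70,52,1,47,-122,105,52,1,47,-122,130,52,1,47,-122,132,52,1,47,-122,132,52]

```text
time: 2.9
tool_pos: [511.5, -73.8, 95.6]
tcp_rot: [-3.141, -0.001, -0.653]
contact_force: [0.5, -0.2, 0.1]
grip_width: 0.3
```

```bash
python3 - <<'E'
from h import *
o=sensors.get_obs(); im=imaging.capture('side'); C=cam('side')
u,v=proj(C,[o['tool_pos']])[0].astype(int); print(u,v,o['tool_pos'],o['tcp_rot'][2])
c=im[max(v-110,0):v+90,u-130:u+130]; cv2.imwrite('pics/s2.png',cv2.resize(c,None,fx=3,fy=3))
E
```

```text
318 247 [511.53932257 -73.82327005  95.62077419] -0.6528661976568075
```

View pics/s2.png

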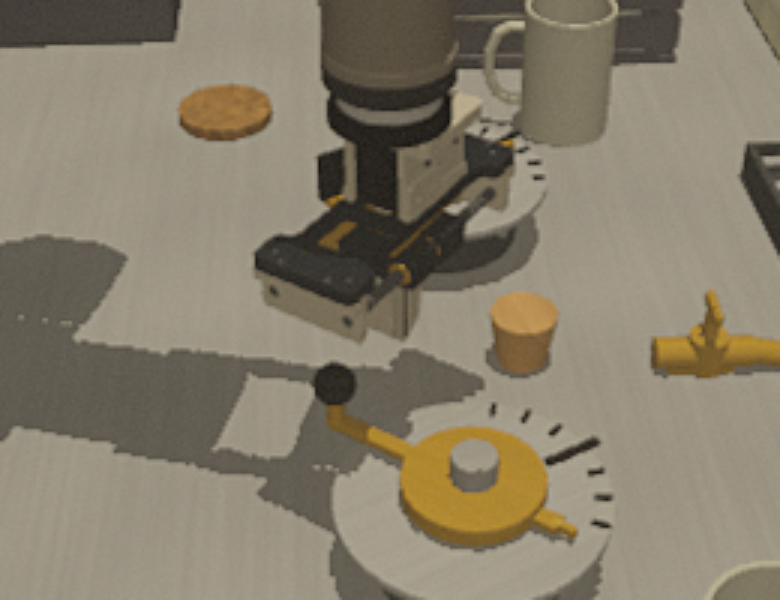

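Side crop: closed fingers sit just behind the ball, clear of everything. Approach to contact.

Call:
arm_command:
  increments: [1,0,12,0,0,1,0,24,0,0,1,0,30,0,0,1,0,34,0,0,1,0,38,0,0,1,0,42,0,0,1,0,46,0,0,1,0,46,0,0]

```text
time: 3.95
tool_pos: [483.0, -109.7, 94.7]
tcp_rot: [3.141, 0.0, -0.652]
contact_force: [-0.1, 0.5, 0.7]
grip_width: 0.5
```

```bash
python3 - <<'E'
from h import *
o=sensors.get_obs(); im=imaging.capture('wrist'); cv2.imwrite('pics/w3.png',im); 
print(o['time'],o['tool_pos'],o['tcp_rot'],o['contact_force'])
E
```

```text
3.95 [ 483.04006704 -109.74638133   94.69218298] [ 3.14136855e+00  1.29315514e-04 -6.51838709e-01] [-0.11911263  0.50951251  0.67586172]
```

View pics/w3.png

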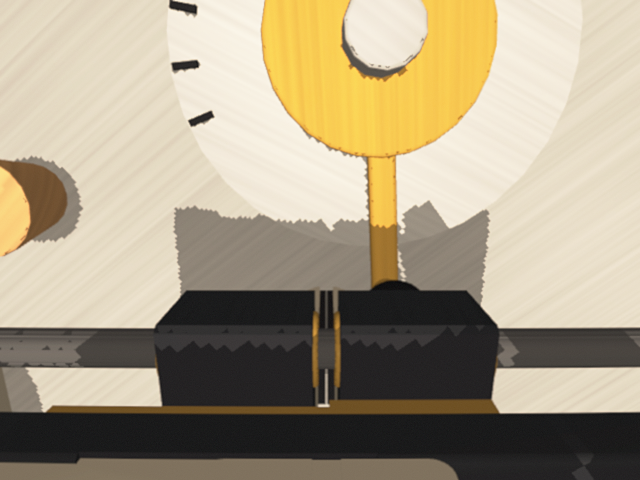

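Fingers are ~1 mm short of the ball (20 mm TCP–ball), with the lever still aligned with tool x. Now the arc, stopping ~0.05 rad short.

```bash
python3 - <<'E'
from h import *
o=sensors.get_obs(); ax=np.array([553.5,-190.]); y0=o['tcp_rot'][2]; T=o['tool_pos'][:2]
tx=np.array([np.cos(y0),np.sin(y0)]); ty=np.array([np.sin(y0),-np.cos(y0)])
for s in np.linspace(-0.652,0.40,19)[1:]:
    P=ax-105*np.array([np.cos(s),np.sin(s)])-19*np.array([np.sin(s),-np.cos(s)])
    d=P-T; print(f"1, {d@tx:.0f}, {d@ty:.0f}, 0, {-np.degrees(s-y0):.0f},",end=' ')
E
```

```text
1, -1, 8, 0, -3, 1, -2, 14, 0, -7, 1, -2, 21, 0, -10, 1, -2, 27, 0, -13, 1, -1, 33, 0, -17, 1, -1, 39, 0, -20, 1, 1, 45, 0, -23, 1, 2, 51, 0, -27, 1, 4, 57, 0, -30, 1, 6, 63, 0, -33, 1, 9, 69, 0, -37, 1, 12, 74, 0, -40, 1, 15, 80, 0, -44, 1, 19, 85, 0, -47, 1, 23, 90, 0, -50, 1, 27, 94, 0, -54, 1, 31, 99, 0, -57, 1, 36, 103, 0, -60,
```

Call:
arm_command:
  increments: [1,-1,8,0,-3,1,-2,14,0,-7,1,-2,21,0,-10,1,-2,27,0,-13,1,-1,33,0,-17,1,-1,39,0,-20,1,1,45,0,-23,1,2,51,0,-27,1,4,57,0,-30,1,6,63,0,-33,1,9,69,0,-37,1,12,74,0,-40,1,15,80,0,-44,1,19,85,0,-47,1,23,90,0,-50,1,27,94,0,-54,1,31,99,0,-57,1,36,103,0,-60,1,36,103,0,-60]

```text
time: 6.38
tool_pos: [449.6, -213.8, 94.8]
tcp_rot: [3.141, -0.0, 0.395]
contact_force: [-0.2, -0.5, -0.1]
grip_width: 0.2
```

```bash
python3 - <<'E'
from h import *
o=sensors.get_obs(); im=imaging.capture('wrist'); cv2.imwrite('pics/w4.png',im); 
print(o['time'],o['tool_pos'],o['tcp_rot'],o['contact_force'])
im=imaging.capture('side'); cv2.imwrite('pics/s4.png',cv2.resize(im[220:370,260:460],None,fx=4,fy=4))
E
```

```text
6.375 [ 449.59809129 -213.79461635   94.79844205] [ 3.14079374e+00 -1.07985825e-04  3.94820645e-01] [-0.19790359 -0.52232914 -0.06322202]
```

View pics/w4.png

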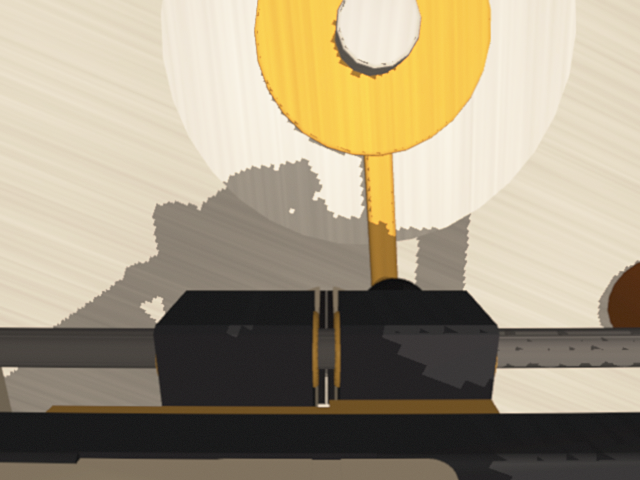

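View pics/s4.png

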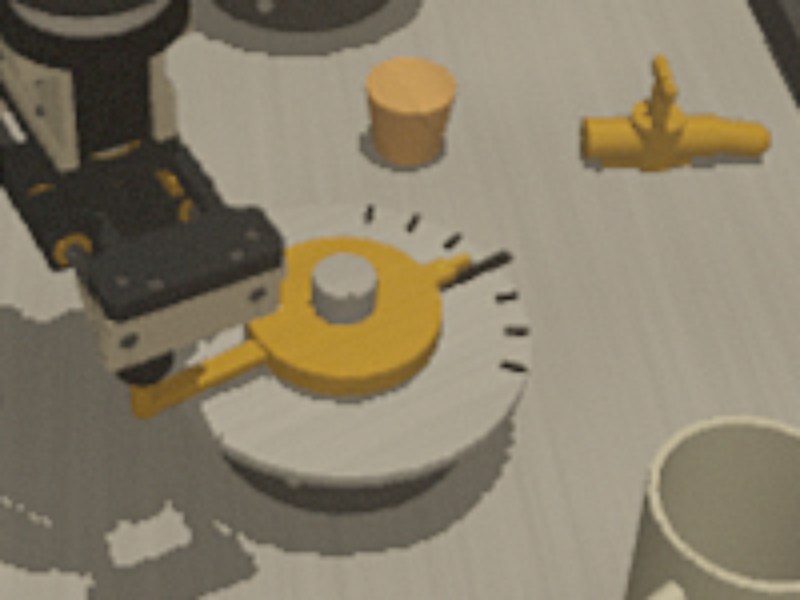

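Wrist: lever runs (379,160)→(383.5,270), in contact with the finger. Side crop: pointer is at the near edge of the long mark, slightly clockwise of it.

```bash
python3 - <<'E'
from h import *
for pos,rot,a,b,L in [((483.04,-109.75,94.69),(3.14137,0,-.65184),(383,160),(384.5,270),(386,28)),((449.6,-213.79,94.8),(3.1408,0,.3948),(379,160),(383.5,270),(379,27))]:
    C=cam('wrist',dict(tool_pos=np.array(pos),tcp_rot=np.array(rot)))
    A,B,l=(atz(C,p,z)[:2] for p,z in((a,71),(b,71),(L,92))); d=A-B; e=np.array([553.5,-190])-B
    print(A,B,l,np.arctan2(d[1],d[0]),np.arctan2(e[1],e[0]))
C=cam('side')
ax=atz(C,(260+345/4,220+272/4),92)[:2]; 
for uv,z in(((260+468/4,220+262/4),66),((260+510/4,220+257/4),60),((260+445/4,220+285/4),60)):
    d=atz(C,uv,z)[:2]-ax; print(ax,np.linalg.norm(d),np.arctan2(d[1],d[0]))
print([proj(C,[(553.5+72*np.cos(s),-190+72*np.sin(s),65)]) for s in (.35,.4,.45)])
E
```

```text
[ 514.48641423 -162.80787089] [ 474.98101201 -135.50438114] [ 552.78305846 -188.08160772] -0.6047501794743751 -0.6067173367640728
[ 510.63712908 -211.61499832] [ 467.66766523 -233.29076089] [ 551.71100098 -190.27892528] 0.46719786483593123 0.46713290814801584
[ 554.40358308 -191.40844829] 69.57031592178207 0.4324670489706315
[ 554.40358308 -191.40844829] 93.27807662239658 0.41124339958336387
[ 554.40358308 -191.40844829] 55.067198128891484 0.38236804368500654
[array([[379.07246584, 286.89125028]]), array([[378.10016749, 285.71425399]]), array([[377.05413434, 284.57377526]])]
```

Estimates disagree by a few hundredths of a radian; back off and look from above.

Call:
arm_command:
  increments: [1,0,-12,0,0,1,0,-20,-20,0,1,0,-20,-60,0,1,25,-10,-95,0,1,60,5,-95,0,1,85,18,-95,0,1,85,18,-95,0,1,85,18,-95,0]

```text
time: 7.48
tool_pos: [533.7, -196.5, 189.2]
tcp_rot: [-3.14, 0.001, 0.396]
contact_force: [-0.2, -0.2, -0.6]
grip_width: 0.6
```

```bash
python3 - <<'E'
from h import *
o=sensors.get_obs(); im=imaging.capture('wrist'); cv2.imwrite('pics/w5.png',im); np.save('w5.npy',np.r_[o['tool_pos'],o['tcp_rot']])
cv2.imwrite('pics/w5c.png',cv2.resize(im[20:290,170:490],None,fx=2,fy=2,interpolation=cv2.INTER_CUBIC))
print(o['time'],o['tool_pos'],o['tcp_rot'])
E
```

```text
7.475 [ 533.67374971 -196.5017761   189.24700245] [-3.14041620e+00  1.31653683e-03  3.95668428e-01]
```

View pics/w5c.png

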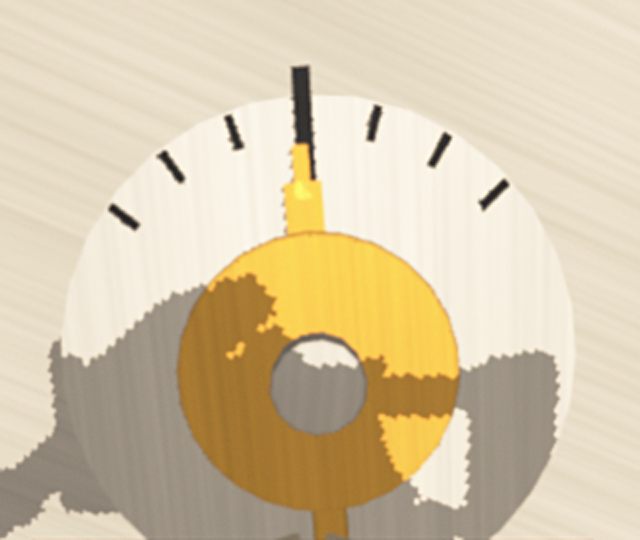

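```bash
python3 - <<'E'
from h import *
s=np.load('w5.npy'); C=cam('wrist',dict(tool_pos=s[:3],tcp_rot=s[3:]))
f=lambda u,v,z:atz(C,(170+u/2,20+v/2),z)[:2]
p=f(300,145,65); a=f(300.5,67,59); b=f(303.5,140,59); ax=f(319,385,92); rg=f(319,371,74)
d=(a-b)/np.linalg.norm(a-b); perp=np.cross(d,p-b)
print(p,a,b,ax,rg,'perp mm',perp,[np.linalg.norm(q-ax) for q in(p,a,b)],[np.arctan2(*(q-ax)[::-1]) for q in(p,a,b)])
y=s[5];D=ax-s[:2]; print('lock in tool',D@[np.cos(y),np.sin(y)],D@[np.sin(y),-np.cos(y)])
E
```

```text
[ 617.02350124 -156.99797975] [ 638.81301392 -148.07872806] [ 619.27305746 -157.17991356] [ 554.0511013  -189.57930171] [ 555.23364147 -189.23305755] perp mm 1.114729806322917 [np.float64(70.90180318249818), np.float64(94.37626525424486), np.float64(72.82598380458748)] [np.float64(0.477463027052208), np.float64(0.4553039081721299), np.float64(0.4610489211254118)]
lock in tool 21.471075018377142 1.4663038734492106<stdin>:5: DeprecationWarning: Arrays of 2-dimensional vectors are deprecated. Use arrays of 3-dimensional vectors instead. (deprecated in NumPy 2.0)
```

Pointer is ~1.1 mm from the mark's centre line (limit 5). Now over the lock pin and down to just above it.

Call:
arm_command:
  increments: [1,21,1,10,0,1,21,1,50,0,1,21,1,80,0,1,21,1,92,0,1,21,1,94,0,1,21,1,94,0]

```text
time: 8.28
tool_pos: [555.0, -190.5, 96.9]
tcp_rot: [3.14, -0.001, 0.395]
contact_force: [1.0, -0.6, 0.3]
grip_width: 0.3
```

Call:
arm_command:
  increments: [1,0,0,2,0,1,0,0,4,0,1,0,0,6,0,1,0,0,6,0,1,0,0,6,0]

```text
time: 8.9
tool_pos: [554.8, -190.2, 90.0]
tcp_rot: [3.141, -0.0, 0.395]
contact_force: [1.0, -0.2, 3.0]
grip_width: 0.2
```

Contact, ~3 N. Continue to the bottom.

Call:
arm_command:
  increments: [1,0,0,1,0,1,0,0,2,0,1,0,0,3,0,1,0,0,3,0,1,0,0,3,0]

```text
time: 9.52
tool_pos: [554.8, -190.2, 86.9]
tcp_rot: [3.141, -0.0, 0.396]
contact_force: [1.7, -0.4, 4.7]
grip_width: 0.1
```

Call:
arm_command:
  increments: [1,0,0,1,0,1,0,0,1,0,1,0,0,1,0]

```text
time: 9.9
tool_pos: [554.8, -190.2, 86.2]
tcp_rot: [3.141, -0.001, 0.395]
contact_force: [0.8, -0.5, 8.0]
grip_width: 0.7
```

Call:
arm_command:
  increments: [1,0,0,1,0,1,0,0,1,0,1,0,0,1,0]

```text
time: 10.28
tool_pos: [554.8, -190.2, 86.1]
tcp_rot: [3.14, -0.001, 0.395]
contact_force: [-1.7, 0.4, 13.2]
grip_width: 0.5
```

Call:
arm_command:
  increments: [1,0,0,-4,0,1,0,0,-12,0,1,0,0,-40,0,1,-10,0,-80,0,1,-21,-1,-105,0,1,-21,-1,-105,0,1,-21,-1,-105,0]

```text
time: 11.15
tool_pos: [534.1, -196.7, 188.3]
tcp_rot: [-3.139, 0.002, 0.395]
contact_force: [0.5, 0.6, 0.4]
grip_width: 0.6
```

```bash
python3 - <<'E'
from h import *
o=sensors.get_obs(); im=imaging.capture('wrist'); np.save('w6.npy',np.r_[o['tool_pos'],o['tcp_rot']])
cv2.imwrite('pics/w6c.png',cv2.resize(im[20:290,170:490],None,fx=2,fy=2,interpolation=cv2.INTER_CUBIC))
print(o['time'],o['tool_pos'],o['tcp_rot'],o['contact_force'])
E
```

```text
11.15 [ 534.11605198 -196.72583787  188.32503873] [-3.13948383e+00  1.64092559e-03  3.95342935e-01] [0.50124616 0.64325401 0.37065017]
```

View pics/w6c.png

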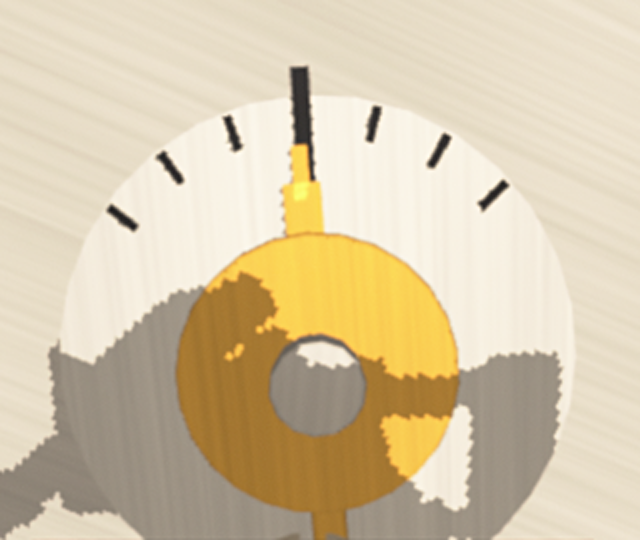

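Unchanged: pointer tip (299,145) still on the long mark (300,67)–(303,140), and the pin looks as it did before the press (back up). Force rose past 5 N against a hard stop at 86 mm, so it was fully pressed.

```bash
python3 -c "
from plant import ticket
print(ticket.close_job())"
```

```text
the job is handed in; nothing more can be done
None
```

The ball-ended regulator is set: its pointer is at the long mark, and I pressed the lock pin fully down and let it come back up. I handed the job in at about 11 s of the 54 s allowed. The hand-in reports no verdict.

- **Pointer:** I pushed the lever counter-clockwise about 1.1 rad with the shut fingers. From above, the pointer tip measured about 1.1 mm from the mark's centre line (limit 5 mm), and it looked the same after the pin was pressed.
- **Lock pin:** I pressed it to a hard stop with the fingertips at 86 mm. The wrist force rose to 13 N, past the spring's 5 N, so it was bottomed. In the last picture the pin looks as it did before the press.
- **Other objects:** I moved well clear of the other regulator and the loose items, and wrist force stayed near zero away from the pin. I took no last picture of them. In the last picture, the tool was clear above the regulator, with almost no force on it.
- **Disagreement:** Before I backed off, rough readings of the angle differed by up to about 0.05 rad. I settled it with the close view from above.

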